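Put away the clothes pegs

TASK

The laundry is in: put the four loose clothes pegs into the box of their own colour, blue with blue and yellow with yellow, both boxes staying in the wooden tray. Then slide the loaded tray across the table, without lifting it, until all of it stands on the straw place mat. Leave the tissue box, the tea cup and the remote control where they are.

Things in the scene. Friction and masses are not known exactly. Their poses are not given: they have to be found in the camera images.
- blue_peg_a: Blue clothes peg lying flat on its side: 78 mm long, 11 mm high; the parallel jaw half (from 8 mm behind to 38 mm ahead of the origin along +x) is 14 mm wide, the handles towards -x flare out to 24 mm. Origin at its underside, under the spring; x runs along the peg towards the jaws, z is up. Grip it across y, about 10 mm ahead of the origin. About 14 g.
- blue_peg_b: Blue clothes peg lying flat on its side: 78 mm long, 11 mm high; the parallel jaw half (from 8 mm behind to 38 mm ahead of the origin along +x) is 14 mm wide, the handles towards -x flare out to 24 mm. Origin at its underside, under the spring; x runs along the peg towards the jaws, z is up. Grip it across y, about 10 mm ahead of the origin. About 14 g.
- yellow_peg_a: Yellow clothes peg lying flat on its side: 78 mm long, 11 mm high; the parallel jaw half (from 8 mm behind to 38 mm ahead of the origin along +x) is 14 mm wide, the handles towards -x flare out to 24 mm. Origin at its underside, under the spring; x runs along the peg towards the jaws, z is up. Grip it across y, about 10 mm ahead of the origin. About 14 g.
- yellow_peg_b: Yellow clothes peg lying flat on its side: 78 mm long, 11 mm high; the parallel jaw half (from 8 mm behind to 38 mm ahead of the origin along +x) is 14 mm wide, the handles towards -x flare out to 24 mm. Origin at its underside, under the spring; x runs along the peg towards the jaws, z is up. Grip it across y, about 10 mm ahead of the origin. About 14 g.
- blue_box: Blue plastic open box standing loose in the tray, 120 x 120 mm outside, 40 mm high, walls and floor 3 mm. Origin at the centre of its underside, z up. The two boxes stand side by side in the tray; which is where changes.
- yellow_box: Yellow plastic open box standing loose in the tray, 120 x 120 mm outside, 40 mm high, walls and floor 3 mm. Origin at the centre of its underside, z up. The two boxes stand side by side in the tray; which is where changes.
- tray: Dark wooden tray holding the two coloured boxes, standing loose on the table: 262 mm long (its x), 142 mm wide (its y), rim 25 mm high, walls and floor 6 mm; about 0.7 kg loaded; the boxes in it reach up to 46 mm above the table. Origin at the centre of its underside, z up. It starts to the robot's left of the pegs.
- tray_corner0 (a point): Outer corner of the tray's underside towards its +x and +y.
- tray_corner1 (a point): Outer corner of the tray's underside towards its +x and -y.
- tray_corner2 (a point): Outer corner of the tray's underside towards its -x and -y.
- tray_corner3 (a point): Outer corner of the tray's underside towards its -x and +y.
- mat: Flat woven straw-green place mat with two dark hems, fixed to the table, 340 mm long (its x) by 230 mm wide (its y), about 1 mm thick (things slide over it freely). Origin at its centre, z up. It lies to the robot's right of the tray; some pegs may lie on it.
- tissue_box: Teal tissue box, 115 x 240 (its y) x 60 mm high, at the robot's right. Origin at the centre of its underside. Bystander.
- tea_cup: Blue ceramic tea cup without handle, rim 76 mm across, 50 mm high, at the far side of the work. Origin at the centre of its underside. Bystander.
- remote: Black remote control lying flat, 45 x 170 (its y) x 18 mm, at the far side of the work. Origin at the centre of its underside. Bystander.
There are look-alikes about, which are no part of the job. Leave any orange look-alike of the blue_peg_a alone.

How it is judged:
On the way, in this order (a step that is already met when the one before it is completed fails the run):
1. all four pegs lie in the boxes of their own colour (x of blue_peg_a in the frame of blue_box between -0.057 and 0.057 m and y of blue_peg_a in the frame of blue_box between -0.057 and 0.057 m and z of blue_peg_a in the frame of blue_box between -0.002 and 0.035 m and x of blue_peg_b in the frame of blue_box between -0.057 and 0.057 m and y of blue_peg_b in the frame of blue_box between -0.057 and 0.057 m and z of blue_peg_b in the frame of blue_box between -0.002 and 0.035 m and x of yellow_peg_a in the frame of yellow_box between -0.057 and 0.057 m and y of yellow_peg_a in the frame of yellow_box between -0.057 and 0.057 m and z of yellow_peg_a in the frame of yellow_box between -0.002 and 0.035 m and x of yellow_peg_b in the frame of yellow_box between -0.057 and 0.057 m and y of yellow_peg_b in the frame of yellow_box between -0.057 and 0.057 m and z of yellow_peg_b in the frame of yellow_box between -0.002 and 0.035 m), for 0.2 s.
2. the whole tray stands on the mat (x of tray_corner0 in the frame of mat between -0.173 and 0.173 m and y of tray_corner0 in the frame of mat between -0.118 and 0.118 m and x of tray_corner1 in the frame of mat between -0.173 and 0.173 m and y of tray_corner1 in the frame of mat between -0.118 and 0.118 m and x of tray_corner2 in the frame of mat between -0.173 and 0.173 m and y of tray_corner2 in the frame of mat between -0.118 and 0.118 m and x of tray_corner3 in the frame of mat between -0.173 and 0.173 m and y of tray_corner3 in the frame of mat between -0.118 and 0.118 m), for 0.2 s.
At the end, for the whole second after the job is handed in: All four pegs lie inside the box of their own colour (peg origin within the walls and under 35 mm above the box's underside), both boxes stand in the tray, the tray lies flat on the table with all four corners on the mat (up to 3 mm over the edge is allowed), and all is at rest (all of step 1 and all of step 2 and z of each of blue_box, yellow_box in the frame of tray below 0.015 m and horizontal distance between each of blue_box, yellow_box and tray below 0.08 m and linear speed of each of tray, blue_box, yellow_box, blue_peg_a, blue_peg_b, yellow_peg_a, yellow_peg_b below 0.02 m/s and height (world z) of tray below 0.006 m); the robot touches nothing.
It fails at once if the tray is lifted or tipped (height (world z) of tray above 0.02 m or angle between tray's own z axis and vertical above 0.15 rad).
It fails at once if the tissue box is moved more than 3 cm or tipped (distance of tissue_box from where it was at the start of the episode above 0.03 m or angle between tissue_box's own z axis and vertical above 0.35 rad).
It fails at once if the tea cup is moved more than 3 cm or tipped (distance of tea_cup from where it was at the start of the episode above 0.03 m or angle between tea_cup's own z axis and vertical above 0.35 rad).
It fails at once if the remote control is moved more than 3 cm or tipped (distance of remote from where it was at the start of the episode above 0.03 m or angle between remote's own z axis and vertical above 0.35 rad).
It also fails if it takes over 72 s, if anything falls off the work surface, if the arm or the gripper's body presses on something with over 40 N, if the wrist force passes 120 N, or if a joint passes its speed limit or range.

ROBOT

A 6-joint arm with a two-finger parallel gripper is mounted at the origin on the work surface. World frame = base frame: x ahead of the robot, y to its left, z up, the work surface at z = 0. Lengths are in m, angles in rad, forces in N, time in s.
With the tool pointing down it reaches from about 0.275 to 0.75 m from the base axis. Payload 10.2 kg.
Tool frame: the origin (TCP) lies midway between the tips of the shut fingers; the grasp point (between the pads) lies 19 mm behind it; z points along the fingers, y is the line along which they close (so a half turn about z gives the same grasp; the last joint's range is limited). The gripper opens to 88 mm and grips with 3 to 60 N. Pads are 18 mm wide; open, the fingers measure 123 mm over their backs; the gripper's body (75 mm by 187 mm) begins 45 mm behind the grasp point.
Start: joints at [0.985, 0.313, 1.498, -0, 1.331, -0.223], TCP at [0.186, 0.491, 0.239] pointing down, gripper open.
Joint ranges: [-2.94, 2.94], [-0.97, 2.17], [0.19, 2.56], [-1.23, 4.37], [0.02, 3.11], [-2.88, 2.88]. Speed limits (rad/s): [2.39, 2.39, 3.01, 3.14, 3.14, 3.14].

INTERFACE

Orientations are given as [roll, pitch, yaw] about the fixed x, y, z axes, in that order (R = Rz(yaw) Ry(pitch) Rx(roll)).
In Python, from rig import r gives the robot as it stands.
- The arm moves only by the shell command python3 -m handwheel 'ROWS' [OPENING]. ROWS is JSON, a list that holds one entry, the list of rows, each a list of 6 numbers: the shift along the tool's x, y, z scaled (see below), then the turn, a rotation vector about the tool's x, y, z scaled (see below). In form: [[[x, y, z, rx, ry, rz], ...]]. A call has 1 to 10 rows; each row is the pose to reach, as a shift and turn from the pose commanded when the call began, along the tool's axes at that moment; what a row does not reach only later rows make up. The controller multiplies each number of a shift by 0.2 m and each number of a turn by pi/2 rad. A row lasts 1/10 s, in which the tool goes at most 50 mm and 8.59 degrees, less where a joint would pass 70% of its speed; a pose out of reach is approached as far as the arm can. A call with a number of a shift or a turn outside -1 to 1 is refused whole. A call with a gripper value outside its range is refused whole. OPENING is the opening, from 0 (shut) to 1 (fully open), set as the call begins (- or left out, the last holds). The fingers move at their own pace and stop on an object; the grip force is fixed at half the most. Time passes only in rows, so rows that repeat a pose let the fingers close. It gives the time, the measured TCP pose, the force, the opening and the grip force at its end, in the units of the state.
- r.state(): the state, without advancing time (a new reading comes with each control period).
- r.snapshot(name): name is "scene" or "side" or "wrist"; returns the picture (384x512x3 uint8, red, green, blue); there is no depth.
- r.camera_info(name): a dict with "K" (3x3 intrinsics, pixels), "cam_to_world" (4x4, takes a point from camera to world coordinates). Camera axes: x right, y down, z forward; pixel columns grow to the right and rows downward; lengths in m; the calibration is good to about 2 mm. A picture is of the moment at which its call begins: read the wrist's pose just before it. camera_info takes no time and is no camera call; for the wrist camera it gives the pose at the moment of the call.
- r.close_job(): hands the job in; it is judged then, once.
Trained networks look in the newest picture that a camera, given by its name, has taken for a name from the list of things; names that differ only in an ending like _2 or _b are one class to them, and where a whole thing is asked for, a point or a joint stands for the part that bears it (a point fixed in the world has none). Each returns a list of dicts, best first, with "p" (0 to 1); they miss things now and then, are a little off and sometimes report something else, mostly with a low value. They report only what shows in the picture. A call takes as long as a camera call. They do not tell look-alikes from the thing itself.
- r.spot_in(target, camera): "box" ([left, top, right, bottom] in pixels, round what is visible of it).
The state is a dict: "time_s": time; "joints": joint angles; "dq": joint speeds; "effort": joint torques, N m; "ee_pos": TCP position; "ee_rot": TCP orientation; "wrist_force": force on the tool from outside, world axes, zero at the start; "moment": the same for the moment, N m; "opening": finger opening in m; "gripper_force": force on a finger pad.
Only numpy, scipy, OpenCV 4.12 (cv2) and the standard library are available. Lean on these libraries where they do the work, as an engineer would, in place of code of your own. Each camera call takes 0.05 s, during which the arm holds its last target. There are 200 camera calls.

## Working session

There is one attempt and no reset: what is moved stays moved. The work goes in short steps, Python scripts to look and compute and a shell command to move; the robot and the scene stay as the last step left them, time stands still between calls to the robot, and variables do not carry over. Pictures are saved under pics/ and viewed, at most 10 in all, crops included, and the job is handed in when it is done.

```bash
ls; mkdir -p pics; python3 - <<'E'
from rig import r
import cv2,numpy as np
for n in ["scene","side"]:
    im=r.snapshot(n); cv2.imwrite(f"pics/{n}0.png",im[:,:,::-1])
    c=r.camera_info(n); print(n,np.round(c["K"],1).tolist(),np.round(c["cam_to_world"],3).tolist())
    if n=="scene":
        for t in ["blue_peg_a","yellow_peg_a","blue_box","yellow_box","tray","mat","tissue_box","tea_cup","remote"]:
            print(t,[(np.round(d["box"]).astype(int).tolist(),round(d["p"],2)) for d in r.spot_in(t,n)])
print(r.state())
E
```

```text
pics
scene [[367.9, 0.0, 255.3], [0.0, 367.9, 190.9], [0.0, 0.0, 1.0]] [[0.26, 0.722, -0.641, 1.265], [0.965, -0.182, 0.187, -0.251], [0.018, -0.668, -0.744, 0.858], [0.0, 0.0, 0.0, 1.0]]
blue_peg_a [([275, 136, 284, 150], 0.6), ([257, 163, 278, 171], 0.48), ([200, 181, 220, 196], 0.42)]
yellow_peg_a [([221, 209, 235, 238], 0.43)]
blue_box [([319, 164, 372, 204], 0.8)]
yellow_box [([306, 141, 355, 174], 0.87)]
tray [([302, 146, 374, 207], 0.74)]
mat [([198, 156, 289, 247], 0.62)]
tissue_box [([64, 188, 160, 245], 0.65)]
tea_cup [([236, 239, 263, 274], 0.96)]
remote [([325, 220, 390, 250], 0.78)]
side [[385.4, 0.0, 252.6], [0.0, 385.4, 192.2], [0.0, 0.0, 1.0]] [[0.986, -0.113, 0.121, 0.43], [-0.166, -0.68, 0.714, -0.753], [0.002, -0.725, -0.689, 0.741], [0.0, 0.0, 0.0, 1.0]]
{'time_s': 0.55, 'joints': array([ 9.84594812e-01,  3.12910814e-01,  1.49774886e+00,  1.01654526e-05,
        1.33101430e+00, -2.23421180e-01]), 'dq': array([-9.43189899e-06,  4.79523804e-04,  9.04098232e-04, -1.98649990e-04,
       -4.02870774e-04, -2.57267017e-07]), 'effort': array([ 3.90663181e-04, -4.01927698e+01, -2.52330440e+01,  6.94818213e-02,
        3.20126012e-02, -1.69281122e-05]), 'ee_pos': array([0.18632043, 0.49080977, 0.23869623]), 'ee_rot': array([-3.14151554e+00, -2.76468170e-05,  2.77880990e+00]), 'wrist_force': array([ 0.08456913, -0.30794044,  0.05085239]), 'moment': array([-0.0026919,  0.0088365, -0.0221175]), 'gripper_force': 0.0, 'opening': 0.08806499610793848}
```

```bash
python3 - <<'E'
import cv2,numpy as np
a=cv2.imread("pics/scene0.png")[115:285,55:400]; cv2.imwrite("pics/sc.png",cv2.resize(a,None,fx=2.3,fy=2.3,interpolation=cv2.INTER_CUBIC))
E
```

```text
(no output)
```

View pics/sc.png

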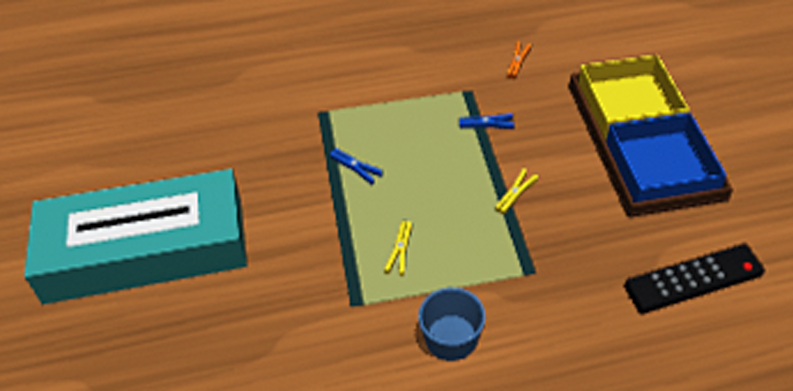

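View pics/side0.png

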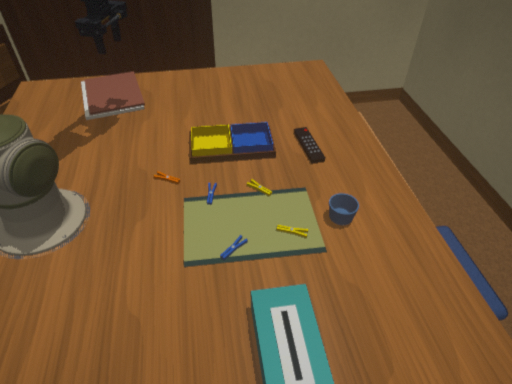

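The scene view (original pixels) shows blue pegs at (267,167) and (210,188), and yellow pegs at (280,198) and (229,223). An orange look-alike lies at (280,142) and is to be left alone. The tray is at (338,175) with the yellow box nearer the robot and the blue one farther; the mat, cup and remote are also visible. The side view agrees with this.

Candidates: blue = (267,167) and (210,188), the cup (250,256) is no peg; yellow = (280,198) and (229,223); orange (280,142) is the look-alike.

```bash
cat > h.py <<'E'
import cv2,numpy as np
X0,X1,Y0,Y1=0.1,0.9,-0.45,0.55; S=1000
def top(im,c,z):
    """rectified view of plane z: pixel (u,v) -> x=X0+v/S, y=Y0+u/S"""
    w2c=np.linalg.inv(c["cam_to_world"]); K=np.array(c["K"])
    P=K@w2c[:3]
    A=np.array([[0,1/S,X0],[1/S,0,Y0],[0,0,z],[0,0,1]])
    return cv2.warpPerspective(im,P@A,(int((Y1-Y0)*S),int((X1-X0)*S)),flags=cv2.INTER_LINEAR|cv2.WARP_INVERSE_MAP)
HUE={"blue":(100,125,140,60),"yellow":(24,33,150,110),"orange":(5,16,190,150)}
def pegs(t,names=("blue","yellow","orange")):
    hsv=cv2.cvtColor(t,cv2.COLOR_RGB2HSV); out=[]
    for n in names:
        a,b,s,v=HUE[n]
        m=cv2.inRange(hsv,(a,s,v),(b,255,255)); m=cv2.morphologyEx(m,cv2.MORPH_CLOSE,np.ones((5,5)))
        k,l,st,ce=cv2.connectedComponentsWithStats(m)
        for i in range(1,k):
            if not 250<st[i,4]<2500: continue
            v_,u_=np.nonzero(l==i); p=np.c_[X0+v_/S,Y0+u_/S]; c=p.mean(0)
            d=np.linalg.svd(p-c,full_matrices=False)[2][0]; q=(p-c)@d; w=(p-c)@[-d[1],d[0]]
            lo,hi=q.min(),q.max(); L=hi-lo
            if not .055<L<.11: continue
            f=[np.ptp(w[(q>lo+.05*L)&(q<lo+.3*L)]),np.ptp(w[(q<hi-.05*L)&(q>hi-.3*L)])]
            if f[1]>f[0]: d=-d; lo,hi=-hi,-lo
            # jaw tip at hi -> origin 38 mm behind; midpoint is 1 mm behind origin
            mid=c+d*(lo+hi)/2
            out.append((n,np.round(mid+d*.001,4).tolist(),round(float(np.arctan2(d[1],d[0])),3),round(L,3),np.round(f,3).tolist(),np.round(mid+d*.011,4).tolist()))
    return out
def quad(t,lo,hi,amin):
    m=cv2.inRange(cv2.cvtColor(t,cv2.COLOR_RGB2HSV),lo,hi); m=cv2.morphologyEx(m,cv2.MORPH_CLOSE,np.ones((9,9)))
    for c in cv2.findContours(m,cv2.RETR_EXTERNAL,cv2.CHAIN_APPROX_NONE)[0]:
        if cv2.contourArea(c)>amin:
            (u,v),(w,h),a=cv2.minAreaRect(c); print("  quad x %.4f y %.4f  w %.3f h %.3f a %.1f"%(X0+v/S,Y0+u/S,w/S,h/S,a), (cv2.boxPoints(cv2.minAreaRect(c))[:,::-1]/S+[X0,Y0]).round(3).tolist())
E
python3 - <<'E'
from rig import r
from h import *
for n in ["scene","side"]:
    im=r.snapshot(n);c=r.camera_info(n)
    print(n)
    for p in pegs(top(im,c,.008)): print(p)
    print("mat");quad(top(im,c,.001),(33,50,60),(80,255,255),20000)
    for z,l,h_ in ((.046,(100,140,60),(125,255,255)),(.046,(24,150,110),(33,255,255))): print("box");quad(top(im,c,z),l,h_,6000)
    t=top(im,c,.0)
    cv2.imwrite(f"pics/top_{n}.png",t[::-1,::-1,::-1])
    def pt(b,z):
        d=np.linalg.inv(c["K"])@[b[0],b[1],1]; C=np.array(c["cam_to_world"]);d=C[:3,:3]@d;o=C[:3,3];return (o+d*(z-o[2])/d[2])[:2].round(3)
    for k in ["tea_cup","remote","tissue_box"]:
        D=r.spot_in(k,n)
        if D: b=D[0]["box"];print(k,pt(((b[0]+b[2])/2,(b[1]+b[3])/2),.02))
c=r.camera_info("wrist");print(np.round(c["K"],1).tolist(),np.round(c["cam_to_world"],3).tolist())
E
cat > /tmp/a.py <<'E'
import cv2,numpy as np
a=cv2.imread("pics/top_scene.png")
cv2.imwrite("pics/top_s.png",cv2.resize(a,(750,600),interpolation=cv2.INTER_AREA))
E
python3 /tmp/a.py
```

```text
scene
('blue', [0.4411, 0.0226], -1.789, np.float64(0.076), [0.028, 0.027], [0.4389, 0.0128])
('blue', [0.476, -0.1754], -2.439, np.float64(0.084), [0.018, 0.025], [0.4683, -0.1818])
('yellow', [0.578, 0.0235], -0.867, np.float64(0.085), [0.025, 0.016], [0.5845, 0.0159])
('yellow', [0.6293, -0.143], 2.714, np.float64(0.085), [0.016, 0.025], [0.6202, -0.1389])
('orange', [0.3188, 0.1099], -0.561, np.float64(0.083), [0.027, 0.019], [0.3273, 0.1046])
mat
  quad x 0.5324 y -0.0925  w 0.215 h 0.339 a 1.6 [[0.699, -0.205], [0.36, -0.195], [0.366, 0.02], [0.705, 0.01]]
box
  quad x 0.5950 y 0.2232  w 0.133 h 0.139 a 2.5 [[0.661, 0.153], [0.523, 0.16], [0.529, 0.293], [0.667, 0.287]]
box
  quad x 0.4625 y 0.2353  w 0.124 h 0.126 a 2.4 [[0.523, 0.171], [0.397, 0.176], [0.402, 0.3], [0.528, 0.294]]
tea_cup [ 0.761 -0.115]
remote [0.77 0.19]
tissue_box [ 0.544 -0.464]
side
('yellow', [0.5831, 0.024], -0.861, np.float64(0.081), [0.026, 0.019], [0.5896, 0.0164])
('yellow', [0.6327, -0.1421], 2.736, np.float64(0.079), [0.022, 0.027], [0.6235, -0.1381])
('orange', [0.3266, 0.1141], -0.571, np.float64(0.081), [0.026, 0.017], [0.335, 0.1087])
mat
box
  quad x 0.5887 y 0.2057  w 0.077 h 0.118 a 2.9 [[0.646, 0.164], [0.528, 0.17], [0.532, 0.247], [0.65, 0.241]]
box
  quad x 0.4658 y 0.2345  w 0.128 h 0.123 a 2.7 [[0.524, 0.168], [0.401, 0.173], [0.407, 0.301], [0.53, 0.295]]
tea_cup [ 0.784 -0.104]
remote [0.758 0.166]
tissue_box [ 0.568 -0.416]
[[280.6, 0.0, 253.6], [0.0, 280.6, 192.1], [0.0, 0.0, 1.0]] [[0.355, 0.891, 0.283, 0.112], [0.935, -0.338, -0.108, 0.519], [-0.001, 0.303, -0.953, 0.385], [0.0, 0.0, 0.0, 1.0]]
```

View pics/top_s.png

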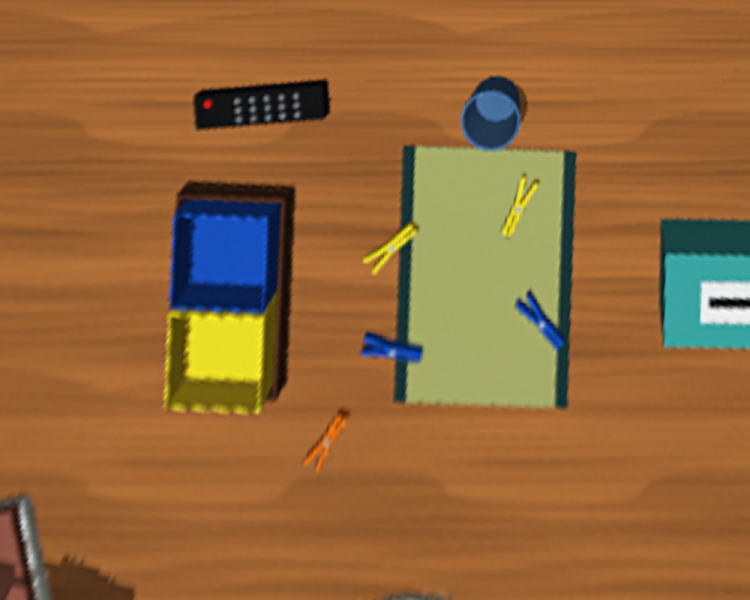

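The rectified top view confirms the selection and the jaw directions: blue pegs at about (391,348) and (541,320), yellow pegs at (391,248) and (520,207), orange peg at (326,440), mat x 0.36–0.70, y 0.02 to −0.21. Next I bring the wrist camera over the mat for a sharper look.

```bash
cat > plan.py <<'E'
import numpy as np
def plan(x,y,z,yaw,wps):
    """commanded pose, waypoints (x,y,z,yaw) -> scaled tool-frame rows, one line per call"""
    for w in wps:
        X,Y,Z,W=w; d=np.array([X-x,Y-y,Z-z]); t=W-yaw
        c,s=np.cos(yaw),np.sin(yaw)
        v=np.array([c*d[0]+s*d[1], s*d[0]-c*d[1], -d[2]])/.2
        k=int(np.ceil(max(np.abs(v).max(),abs(t)/(np.pi/2),1e-9)))
        n=int(np.ceil(max(np.linalg.norm(d)/k/.05,abs(np.degrees(t))/8.59)))+1
        for i in range(k):
            # turn in the last call only
            print(np.round(v/k,3).tolist(),"turn rz",round(-t/(np.pi/2),3) if i==k-1 else 0,"rows",n if i==k-1 else int(np.ceil(np.linalg.norm(d)/k/.05)))
        x,y,z,yaw=X,Y,Z,W
E
for i in 1 2 ; do python3 -m handwheel '[[[-0.827,-0.56,-0.02,0,0,0],[-0.827,-0.56,-0.02,0,0,0],[-0.827,-0.56,-0.02,0,0,0],[-0.827,-0.56,-0.02,0,0,0],[-0.827,-0.56,-0.02,0,0,0]]]' 1; done
python3 -m handwheel '[[[-0.827,-0.56,-0.02,0,0,0.769],[-0.827,-0.56,-0.02,0,0,0.769],[-0.827,-0.56,-0.02,0,0,0.769],[-0.827,-0.56,-0.02,0,0,0.769],[-0.827,-0.56,-0.02,0,0,0.769],[-0.827,-0.56,-0.02,0,0,0.769],[-0.827,-0.56,-0.02,0,0,0.769],[-0.827,-0.56,-0.02,0,0,0.769],[-0.827,-0.56,-0.02,0,0,0.769],[-0.827,-0.56,-0.02,0,0,0.769]]]' 0.5
cat > look.py <<'E'
import sys
from rig import r
from h import *
s=r.state();c=r.camera_info("wrist");im=r.snapshot("wrist")
print(s["time_s"],np.round(s["ee_pos"],4),np.round(s["ee_rot"],4),s["opening"])
cv2.imwrite(sys.argv[1],im[:,:,::-1])
for p in pegs(top(im,c,.008)): print(p)
print("mat");quad(top(im,c,.001),(33,50,60),(80,255,255),20000)
for z,l,h_ in ((.046,(100,140,60),(125,255,255)),(.046,(24,150,110),(33,255,255))): print("box");quad(top(im,c,z),l,h_,6000)
E
python3 look.py pics/w1.png
```

```text
time_s: 1.45
ee_pos: [0.304, 0.3239, 0.243]
ee_rot: [-3.141, 0.001, 2.772]
wrist_force: [0.4, 0.2, -0.4]
opening: 0.0881
gripper_force: 0.0
time_s: 1.95
ee_pos: [0.4186, 0.1606, 0.2467]
ee_rot: [-3.141, 0.001, 2.773]
wrist_force: [0.6, 0.1, -0.6]
opening: 0.0882
gripper_force: 0.0
time_s: 2.95
ee_pos: [0.531, 0.0014, 0.2507]
ee_rot: [-3.141, -0.0, 1.575]
wrist_force: [0.2, 0.6, -0.1]
opening: 0.0441
gripper_force: 0.0
2.95 [0.531  0.0014 0.2507] [-3.1415e+00 -2.0000e-04  1.5754e+00] 0.044067109106925066
('blue', [0.4419, 0.0224], -1.772, np.float64(0.078), [0.015, 0.023], [0.4399, 0.0126])
('blue', [0.4807, -0.1732], -2.381, np.float64(0.076), [0.014, 0.023], [0.4735, -0.1801])
('yellow', [0.5793, 0.023], -0.861, np.float64(0.079), [0.023, 0.015], [0.5858, 0.0154])
('orange', [0.168, -0.319], -1.566, np.float64(0.088), [0.015, 0.016], [0.168, -0.329])
('orange', [0.3542, -0.0159], 1.457, np.float64(0.078), [0.03, 0.023], [0.3553, -0.006])
('orange', [0.8934, -0.3061], -1.554, np.float64(0.07), [0.012, 0.012], [0.8936, -0.3161])
mat
box
box
```

View pics/w1.png

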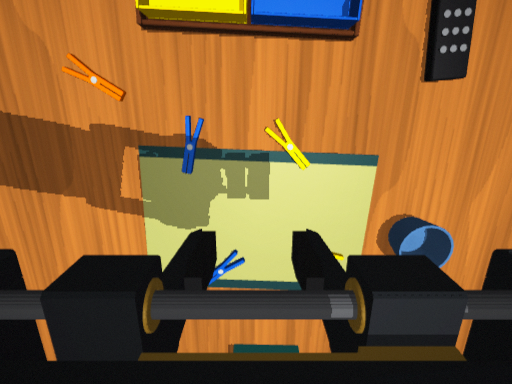

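The wrist view shows blue peg (190,145), yellow peg (288,145), and orange look-alike (94,80). The second blue (225,265) and second yellow (338,256) are partly hidden behind the fingers. Lengths come out at 76–79 mm, matching the 78 mm given. I take the near blue peg first.

```bash
python3 - <<'E'
from plan import plan
plan(.531,.0014,.2507,1.5754,[(.440,.0128,.07,1.37),(.440,.0128,.004,1.37),(.440,.0128,.11,1.37),(.609,.219,.11,1.53),(.609,.219,.022,1.53),(.609,.219,.11,1.53)])
print("Y1");plan(.609,.219,.11,1.53,[(.5857,.0157,.08,2.281),(.5857,.0157,.004,2.281),(.5857,.0157,.11,2.281),(.444,.224,.11,1.53),(.444,.224,.022,1.53),(.444,.224,.11,1.53)])
E
```

```text
[0.059, -0.455, 0.903] turn rz 0.131 rows 6
[0.0, 0.0, 0.33] turn rz -0.0 rows 3
[0.0, 0.0, -0.53] turn rz -0.0 rows 4
[0.589, 0.311, -0.0] turn rz 0 rows 3
[0.589, 0.311, -0.0] turn rz -0.102 rows 4
[0.0, 0.0, 0.44] turn rz -0.0 rows 3
[0.0, 0.0, -0.44] turn rz -0.0 rows 3
Y1
[-0.51, -0.037, 0.075] turn rz 0 rows 3
[-0.51, -0.037, 0.075] turn rz -0.478 rows 7
[0.0, 0.0, 0.38] turn rz -0.0 rows 3
[0.0, 0.0, -0.53] turn rz -0.0 rows 4
[0.626, 0.071, -0.0] turn rz 0 rows 3
[0.626, 0.071, -0.0] turn rz 0.478 rows 7
[0.0, 0.0, 0.44] turn rz -0.0 rows 3
[0.0, 0.0, -0.44] turn rz -0.0 rows 3
```

```bash
python3 -m handwheel '[[[0.059,-0.455,0.903,0,0,0.131],[0.059,-0.455,0.903,0,0,0.131],[0.059,-0.455,0.903,0,0,0.131],[0.059,-0.455,0.903,0,0,0.131],[0.059,-0.455,0.903,0,0,0.131],[0.059,-0.455,0.903,0,0,0.131],[0.059,-0.455,0.903,0,0,0.131]]]' 0.5
python3 -m handwheel '[[[0,0,0.11,0,0,0],[0,0,0.22,0,0,0],[0,0,0.33,0,0,0],[0,0,0.33,0,0,0],[0,0,0.33,0,0,0]]]'
python3 -m handwheel '[[[0,0,0,0,0,0],[0,0,0,0,0,0],[0,0,0,0,0,0],[0,0,0,0,0,0],[0,0,0,0,0,0],[0,0,0,0,0,0]]]' 0
python3 -m handwheel '[[[0,0,-0.2,0,0,0],[0,0,-0.4,0,0,0],[0,0,-0.53,0,0,0],[0,0,-0.53,0,0,0]]]'
```

```text
time_s: 3.7
ee_pos: [0.4424, 0.012, 0.0721]
ee_rot: [3.137, 0.0, 1.366]
wrist_force: [0.2, 0.1, -0.8]
opening: 0.044
gripper_force: 0.0
time_s: 4.2
ee_pos: [0.4415, 0.0121, 0.0055]
ee_rot: [3.139, 0.0, 1.365]
wrist_force: [0.1, 0.2, 0.0]
opening: 0.0439
gripper_force: 0.0
time_s: 4.8
ee_pos: [0.4402, 0.0123, 0.0045]
ee_rot: [3.141, 0.0, 1.365]
wrist_force: [-0.7, 0.3, 6.0]
opening: 0.0129
gripper_force: 30.0
time_s: 5.2
ee_pos: [0.4415, 0.0121, 0.113]
ee_rot: [3.135, 0.0, 1.365]
wrist_force: [0.0, -0.3, -0.9]
opening: 0.0136
gripper_force: 30.0
```

Gripped at 13.6 mm opening. Now I place it, then go for the nearer yellow peg.

```bash
python3 -m handwheel '[[[0.589,0.311,0,0,0,0],[0.589,0.311,0,0,0,0],[0.589,0.311,0,0,0,0]]]'
python3 -m handwheel '[[[0.589,0.311,0,0,0,-0.102],[0.589,0.311,0,0,0,-0.102],[0.589,0.311,0,0,0,-0.102],[0.589,0.311,0,0,0,-0.102],[0.589,0.311,0,0,0,-0.102],[0.589,0.311,0,0,0,-0.102]]]'
python3 -m handwheel '[[[0,0,0.22,0,0,0],[0,0,0.44,0,0,0],[0,0,0.44,0,0,0],[0,0,0.44,0,0,0]]]'
python3 -m handwheel '[[[0,0,0,0,0,0],[0,0,0,0,0,0],[0,0,0,0,0,0]]]' 0.26
python3 -m handwheel '[[[0,0,-0.22,0,0,0],[0,0,-0.44,0,0,0],[0,0,-0.44,0,0,0],[0,0,-0.44,0,0,0]]]'
python3 -m handwheel '[[[-0.51,-0.037,0.075,0,0,0],[-0.51,-0.037,0.075,0,0,0],[-0.51,-0.037,0.075,0,0,0]]]' 0.5
python3 -m handwheel '[[[-0.51,-0.037,0.075,0,0,-0.478],[-0.51,-0.037,0.075,0,0,-0.478],[-0.51,-0.037,0.075,0,0,-0.478],[-0.51,-0.037,0.075,0,0,-0.478],[-0.51,-0.037,0.075,0,0,-0.478],[-0.51,-0.037,0.075,0,0,-0.478],[-0.51,-0.037,0.075,0,0,-0.478],[-0.51,-0.037,0.075,0,0,-0.478]]]'
python3 -m handwheel '[[[0,0,0.2,0,0,0],[0,0,0.38,0,0,0],[0,0,0.38,0,0,0],[0,0,0.38,0,0,0]]]'
python3 -m handwheel '[[[0,0,0,0,0,0],[0,0,0,0,0,0],[0,0,0,0,0,0],[0,0,0,0,0,0],[0,0,0,0,0,0],[0,0,0,0,0,0]]]' 0
python3 -m handwheel '[[[0,0,-0.2,0,0,0],[0,0,-0.4,0,0,0],[0,0,-0.53,0,0,0],[0,0,-0.53,0,0,0]]]'
```

```text
time_s: 5.5
ee_pos: [0.5258, 0.1171, 0.1089]
ee_rot: [-3.141, 0.0, 1.366]
wrist_force: [-0.7, -1.0, -0.2]
opening: 0.0134
gripper_force: 30.0
time_s: 6.1
ee_pos: [0.6092, 0.2168, 0.1093]
ee_rot: [-3.14, 0.001, 1.525]
wrist_force: [-0.5, -0.4, -1.3]
opening: 0.0136
gripper_force: 30.0
time_s: 6.5
ee_pos: [0.61, 0.217, 0.0232]
ee_rot: [-3.142, 0.0, 1.524]
wrist_force: [-0.4, -0.1, 0.7]
opening: 0.0132
gripper_force: 30.0
time_s: 6.8
ee_pos: [0.6105, 0.2177, 0.0237]
ee_rot: [3.139, -0.0, 1.525]
wrist_force: [-0.1, -0.1, -0.1]
opening: 0.0227
gripper_force: 0.0
time_s: 7.2
ee_pos: [0.6102, 0.2177, 0.1114]
ee_rot: [3.139, -0.0, 1.525]
wrist_force: [0.7, 0.7, -0.4]
opening: 0.0229
gripper_force: 0.0
time_s: 7.5
ee_pos: [0.5964, 0.1116, 0.0929]
ee_rot: [-3.137, 0.001, 1.521]
wrist_force: [-0.1, 0.6, -0.5]
opening: 0.0435
gripper_force: 0.0
time_s: 8.3
ee_pos: [0.5857, 0.0148, 0.0798]
ee_rot: [-3.141, -0.0, 2.274]
wrist_force: [-0.2, -0.0, 0.2]
opening: 0.0445
gripper_force: 0.0
time_s: 8.7
ee_pos: [0.5857, 0.0147, 0.0038]
ee_rot: [-3.141, -0.001, 2.275]
wrist_force: [1.0, 0.1, -0.4]
opening: 0.0444
gripper_force: 0.0
time_s: 9.3
ee_pos: [0.5859, 0.0145, 0.0043]
ee_rot: [3.142, 0.0, 2.276]
wrist_force: [-0.2, 0.4, 1.8]
opening: 0.0133
gripper_force: 30.0
time_s: 9.7
ee_pos: [0.5875, 0.0143, 0.1138]
ee_rot: [3.137, 0.005, 2.276]
wrist_force: [0.2, -0.3, 0.0]
opening: 0.0132
gripper_force: 30.0
```

```bash
python3 -m handwheel '[[[0.626,0.071,0,0,0,0],[0.626,0.071,0,0,0,0],[0.626,0.071,0,0,0,0]]]'
python3 -m handwheel '[[[0.626,0.071,0,0,0,0.478],[0.626,0.071,0,0,0,0.478],[0.626,0.071,0,0,0,0.478],[0.626,0.071,0,0,0,0.478],[0.626,0.071,0,0,0,0.478],[0.626,0.071,0,0,0,0.478],[0.626,0.071,0,0,0,0.478],[0.626,0.071,0,0,0,0.478]]]'
python3 -m handwheel '[[[0,0,0.22,0,0,0],[0,0,0.44,0,0,0],[0,0,0.44,0,0,0],[0,0,0.44,0,0,0]]]'
python3 -m handwheel '[[[0,0,0,0,0,0],[0,0,0,0,0,0],[0,0,0,0,0,0]]]' 0.26
python3 -m handwheel '[[[0,0,-0.22,0,0,0],[0,0,-0.44,0,0,0],[0,0,-0.44,0,0,0],[0,0,-0.44,0,0,0]]]'
python3 -m handwheel '[[[-0.6,0.51,-0.85,0,0,-0.026],[-0.6,0.51,-0.85,0,0,-0.026],[-0.6,0.51,-0.85,0,0,-0.026],[-0.6,0.51,-0.85,0,0,-0.026],[-0.6,0.51,-0.85,0,0,-0.026],[-0.6,0.51,-0.85,0,0,-0.026],[-0.6,0.51,-0.85,0,0,-0.026],[-0.6,0.51,-0.85,0,0,-0.026]]]' 0.5
python3 look.py pics/w2.png
```

```text
time_s: 10.0
ee_pos: [0.5128, 0.1213, 0.1089]
ee_rot: [-3.14, -0.002, 2.277]
wrist_force: [-0.3, 0.1, 0.6]
opening: 0.0135
gripper_force: 30.0
time_s: 10.8
ee_pos: [0.445, 0.2233, 0.1097]
ee_rot: [-3.141, 0.0, 1.528]
wrist_force: [0.1, -1.3, -0.2]
opening: 0.0135
gripper_force: 30.0
time_s: 11.2
ee_pos: [0.4454, 0.2235, 0.0228]
ee_rot: [-3.141, 0.0, 1.526]
wrist_force: [0.4, 0.5, 0.8]
opening: 0.0136
gripper_force: 30.0
time_s: 11.5
ee_pos: [0.4458, 0.2237, 0.0235]
ee_rot: [3.139, -0.001, 1.526]
wrist_force: [-0.9, -0.8, -0.8]
opening: 0.0232
gripper_force: 0.0
time_s: 11.9
ee_pos: [0.4454, 0.2237, 0.111]
ee_rot: [3.139, -0.001, 1.526]
wrist_force: [-0.9, 0.2, -0.6]
opening: 0.0231
gripper_force: 0.0
time_s: 12.7
ee_pos: [0.5406, 0.0999, 0.2781]
ee_rot: [-3.138, -0.0, 1.567]
wrist_force: [-0.1, -0.3, -0.2]
opening: 0.0443
gripper_force: 0.0
12.7 [0.5406 0.0999 0.2781] [-3.1379e+00 -3.0000e-04  1.5671e+00] 0.044323659879945645
('orange', [0.1468, -0.2445], 1.565, np.float64(0.095), [0.017, 0.016], [0.1469, -0.2345])
mat
box
  quad x 0.5876 y 0.2298  w 0.120 h 0.120 a 2.5 [[0.645, 0.167], [0.525, 0.172], [0.53, 0.292], [0.65, 0.287]]
box
  quad x 0.4637 y 0.2351  w 0.121 h 0.121 a 2.5 [[0.522, 0.172], [0.401, 0.178], [0.406, 0.298], [0.527, 0.293]]
```

View pics/w2.png

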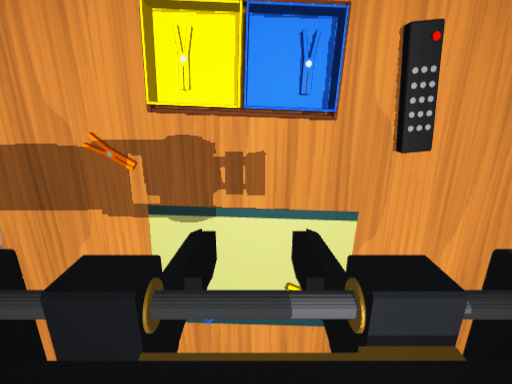

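Both placed pegs lie in their boxes: yellow (184,55) and blue (309,62). The other two pegs are behind the gripper, so I need to look from further to the −y side.

```bash
python3 -m handwheel '[[[-0.55,0,0.07,0,0,0],[-0.55,0,0.07,0,0,0],[-0.55,0,0.07,0,0,0]]]'
python3 -m handwheel '[[[-0.55,0,0.07,0,0,0],[-0.55,0,0.07,0,0,0],[-0.55,0,0.07,0,0,0],[-0.55,0,0.07,0,0,0],[-0.55,0,0.07,0,0,0]]]'
python3 look.py pics/w3.png
```

```text
time_s: 13.05
ee_pos: [0.5402, -0.0137, 0.2643]
ee_rot: [-3.138, 0.0, 1.564]
wrist_force: [0.4, 0.4, 0.4]
opening: 0.0442
gripper_force: 0.0
time_s: 13.55
ee_pos: [0.5406, -0.1193, 0.252]
ee_rot: [-3.141, -0.001, 1.567]
wrist_force: [-0.4, 0.4, -0.5]
opening: 0.0438
gripper_force: 0.0
13.55 [ 0.5406 -0.1193  0.252 ] [-3.1413e+00 -7.0000e-04  1.5673e+00] 0.04382083580804801
('blue', [0.4776, -0.1746], -2.442, np.float64(0.08), [0.016, 0.022], [0.4699, -0.1811])
('yellow', [0.6298, -0.1429], 2.722, np.float64(0.081), [0.016, 0.025], [0.6207, -0.1388])
('orange', [0.174, -0.422], -1.581, np.float64(0.058), [0.016, 0.016], [0.1739, -0.432])
('orange', [0.6421, -0.4221], 1.855, np.float64(0.067), [0.048, 0.037], [0.6393, -0.4125])
('orange', [0.8971, -0.4215], 1.566, np.float64(0.055), [0.004, 0.004], [0.8971, -0.4115])
mat
box
box
```

View pics/w3.png

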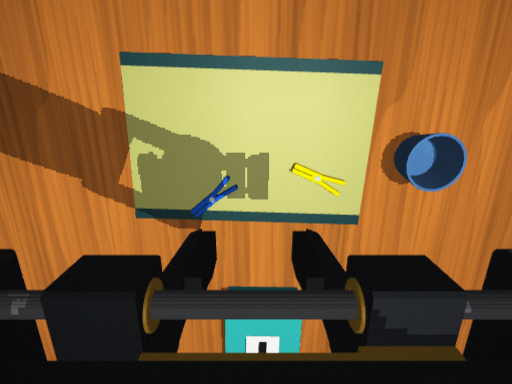

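Both pegs are clear now: blue at (212,197), yellow at (318,179). The mat corners are near (120,52), (382,62), (358,223), (137,216). I take the blue one, then the yellow.

```bash
python3 - <<'E'
from plan import plan
plan(.5406,-.1193,.252,1.567,[(.470,-.181,.08,.70),(.470,-.181,.004,.7),(.47,-.181,.11,.7),(.569,.219,.11,1.53),(.569,.219,.024,1.53),(.569,.219,.11,1.53)])
print("Y2");plan(.569,.219,.11,1.53,[(.6205,-.1388,.08,2.722),(.6205,-.1388,.004,2.722),(.6205,-.1388,.11,2.722),(.484,.246,.11,1.53),(.484,.246,.024,1.53)])
from rig import r
import numpy as np
c=r.camera_info("wrist");C=c["cam_to_world"]
for p in [(120,52),(382,62),(358,223),(137,216)]:
    d=C[:3,:3]@np.linalg.inv(c["K"])@[*p,1]; print((C[:3,3]-d*C[2,3]/d[2]).round(3))
E
```

```text
[-0.31, -0.352, 0.86] turn rz 0.552 rows 7
[0.0, 0.0, 0.38] turn rz -0.0 rows 3
[0.0, 0.0, -0.53] turn rz -0.0 rows 4
[0.834, -0.605, -0.0] turn rz 0 rows 5
[0.834, -0.605, -0.0] turn rz -0.528 rows 7
[0.0, 0.0, 0.43] turn rz -0.0 rows 3
[0.0, 0.0, -0.43] turn rz -0.0 rows 3
Y2
[-0.889, 0.165, 0.075] turn rz 0 rows 4
[-0.889, 0.165, 0.075] turn rz -0.759 rows 9
[0.0, 0.0, 0.38] turn rz -0.0 rows 3
[0.0, 0.0, -0.53] turn rz -0.0 rows 4
[0.704, 0.74, -0.0] turn rz 0 rows 5
[0.704, 0.74, -0.0] turn rz 0.759 rows 9
[0.0, 0.0, 0.43] turn rz -0.0 rows 3
[0.368 0.022 0.   ]
[0.707 0.01  0.   ]
[ 0.701 -0.218  0.   ]
[ 0.361 -0.205  0.   ]
```

```bash
python3 -m handwheel '[[[-0.31,-0.352,0.86,0,0,0.552],[-0.31,-0.352,0.86,0,0,0.552],[-0.31,-0.352,0.86,0,0,0.552],[-0.31,-0.352,0.86,0,0,0.552],[-0.31,-0.352,0.86,0,0,0.552],[-0.31,-0.352,0.86,0,0,0.552],[-0.31,-0.352,0.86,0,0,0.552],[-0.31,-0.352,0.86,0,0,0.552]]]' 0.5
python3 -m handwheel '[[[0,0,0.2,0,0,0],[0,0,0.38,0,0,0],[0,0,0.38,0,0,0],[0,0,0.38,0,0,0]]]'
python3 -m handwheel '[[[0,0,0,0,0,0],[0,0,0,0,0,0],[0,0,0,0,0,0],[0,0,0,0,0,0],[0,0,0,0,0,0],[0,0,0,0,0,0]]]' 0
python3 -m handwheel '[[[0,0,-0.2,0,0,0],[0,0,-0.4,0,0,0],[0,0,-0.53,0,0,0],[0,0,-0.53,0,0,0]]]'
```

```text
time_s: 14.4
ee_pos: [0.4703, -0.1817, 0.0805]
ee_rot: [3.141, -0.0, 0.704]
wrist_force: [-0.3, 0.8, 1.1]
opening: 0.0438
gripper_force: 0.0
time_s: 14.8
ee_pos: [0.4701, -0.1821, 0.004]
ee_rot: [-3.141, 0.0, 0.702]
wrist_force: [0.6, -0.5, -0.1]
opening: 0.044
gripper_force: 0.0
time_s: 15.4
ee_pos: [0.4699, -0.1826, 0.0043]
ee_rot: [3.141, -0.0, 0.699]
wrist_force: [-0.5, 1.3, 3.0]
opening: 0.0136
gripper_force: 30.0
time_s: 15.8
ee_pos: [0.4712, -0.1835, 0.1132]
ee_rot: [3.135, -0.002, 0.699]
wrist_force: [-0.5, 0.2, 0.1]
opening: 0.0132
gripper_force: 30.0
```

```bash
python3 -m handwheel '[[[0.834,-0.605,0,0,0,0],[0.834,-0.605,0,0,0,0],[0.834,-0.605,0,0,0,0],[0.834,-0.605,0,0,0,0],[0.834,-0.605,0,0,0,0]]]'
python3 -m handwheel '[[[0.834,-0.605,0,0,0,-0.528],[0.834,-0.605,0,0,0,-0.528],[0.834,-0.605,0,0,0,-0.528],[0.834,-0.605,0,0,0,-0.528],[0.834,-0.605,0,0,0,-0.528],[0.834,-0.605,0,0,0,-0.528],[0.834,-0.605,0,0,0,-0.528],[0.834,-0.605,0,0,0,-0.528]]]'
python3 -m handwheel '[[[0,0,0.22,0,0,0],[0,0,0.43,0,0,0],[0,0,0.43,0,0,0],[0,0,0.43,0,0,0]]]'
python3 -m handwheel '[[[0,0,0,0,0,0],[0,0,0,0,0,0],[0,0,0,0,0,0]]]' 0.26
python3 -m handwheel '[[[0,0,-0.22,0,0,0],[0,0,-0.43,0,0,0],[0,0,-0.43,0,0,0],[0,0,-0.43,0,0,0]]]'
python3 -m handwheel '[[[-0.889,0.165,0.075,0,0,0],[-0.889,0.165,0.075,0,0,0],[-0.889,0.165,0.075,0,0,0],[-0.889,0.165,0.075,0,0,0]]]' 0.5
python3 -m handwheel '[[[-0.889,0.165,0.075,0,0,-0.759],[-0.889,0.165,0.075,0,0,-0.759],[-0.889,0.165,0.075,0,0,-0.759],[-0.889,0.165,0.075,0,0,-0.759],[-0.889,0.165,0.075,0,0,-0.759],[-0.889,0.165,0.075,0,0,-0.759],[-0.889,0.165,0.075,0,0,-0.759],[-0.889,0.165,0.075,0,0,-0.759],[-0.889,0.165,0.075,0,0,-0.759],[-0.889,0.165,0.075,0,0,-0.759]]]'
python3 -m handwheel '[[[0,0,0.2,0,0,0],[0,0,0.38,0,0,0],[0,0,0.38,0,0,0],[0,0,0.38,0,0,0]]]'
python3 -m handwheel '[[[0,0,0,0,0,0],[0,0,0,0,0,0],[0,0,0,0,0,0],[0,0,0,0,0,0],[0,0,0,0,0,0],[0,0,0,0,0,0]]]' 0
python3 -m handwheel '[[[0,0,-0.2,0,0,0],[0,0,-0.4,0,0,0],[0,0,-0.53,0,0,0],[0,0,-0.53,0,0,0]]]'
```

```text
time_s: 16.3
ee_pos: [0.5194, 0.0217, 0.1087]
ee_rot: [-3.14, 0.001, 0.704]
wrist_force: [0.0, -0.5, 0.1]
opening: 0.0138
gripper_force: 30.0
time_s: 17.1
ee_pos: [0.5693, 0.2165, 0.1092]
ee_rot: [-3.14, 0.0, 1.525]
wrist_force: [-0.6, -0.3, 0.1]
opening: 0.0133
gripper_force: 30.0
time_s: 17.5
ee_pos: [0.5698, 0.2169, 0.0248]
ee_rot: [-3.141, 0.0, 1.527]
wrist_force: [-0.6, 0.1, 0.7]
opening: 0.0135
gripper_force: 30.0
time_s: 17.8
ee_pos: [0.5701, 0.2174, 0.0256]
ee_rot: [3.139, -0.0, 1.528]
wrist_force: [0.1, 0.4, 0.6]
opening: 0.0231
gripper_force: 0.0
time_s: 18.2
ee_pos: [0.5697, 0.2174, 0.1111]
ee_rot: [3.14, -0.0, 1.528]
wrist_force: [-0.4, -0.4, 0.5]
opening: 0.0229
gripper_force: 0.0
time_s: 18.6
ee_pos: [0.5942, 0.0352, 0.0933]
ee_rot: [-3.139, 0.0, 1.527]
wrist_force: [-1.1, 0.4, 0.3]
opening: 0.0441
gripper_force: 0.0
time_s: 19.6
ee_pos: [0.6199, -0.1406, 0.0791]
ee_rot: [-3.142, -0.002, 2.717]
wrist_force: [0.6, -0.3, 0.4]
opening: 0.044
gripper_force: 0.0
time_s: 20.0
ee_pos: [0.6201, -0.1406, 0.0036]
ee_rot: [-3.142, -0.001, 2.718]
wrist_force: [0.7, 0.5, 0.3]
opening: 0.044
gripper_force: 0.0
time_s: 20.6
ee_pos: [0.6204, -0.1408, 0.0043]
ee_rot: [3.142, 0.0, 2.721]
wrist_force: [-1.2, 0.3, 1.2]
opening: 0.0138
gripper_force: 30.0
time_s: 21.0
ee_pos: [0.6219, -0.1414, 0.1142]
ee_rot: [3.142, 0.007, 2.721]
wrist_force: [0.4, -1.0, -0.4]
opening: 0.0134
gripper_force: 30.0
```

```bash
python3 -m handwheel '[[[0.704,0.74,0,0,0,0],[0.704,0.74,0,0,0,0],[0.704,0.74,0,0,0,0],[0.704,0.74,0,0,0,0],[0.704,0.74,0,0,0,0]]]'
python3 -m handwheel '[[[0.704,0.74,0,0,0,0.759],[0.704,0.74,0,0,0,0.759],[0.704,0.74,0,0,0,0.759],[0.704,0.74,0,0,0,0.759],[0.704,0.74,0,0,0,0.759],[0.704,0.74,0,0,0,0.759],[0.704,0.74,0,0,0,0.759],[0.704,0.74,0,0,0,0.759],[0.704,0.74,0,0,0,0.759],[0.704,0.74,0,0,0,0.759]]]'
python3 -m handwheel '[[[0,0,0.22,0,0,0],[0,0,0.43,0,0,0],[0,0,0.43,0,0,0],[0,0,0.43,0,0,0]]]'
python3 -m handwheel '[[[0,0,0,0,0,0],[0,0,0,0,0,0],[0,0,0,0,0,0]]]' 0.26
python3 -m handwheel '[[[0,0,-0.22,0,0,0],[0,0,-0.43,0,0,0],[0,0,-0.43,0,0,0],[0,0,-0.43,0,0,0]]]'
python3 -m handwheel '[[[-0.73,0.3,-0.85,0,0,0],[-0.73,0.3,-0.85,0,0,0],[-0.73,0.3,-0.85,0,0,0],[-0.73,0.3,-0.85,0,0,0],[-0.73,0.3,-0.85,0,0,0],[-0.73,0.3,-0.85,0,0,0],[-0.73,0.3,-0.85,0,0,0]]]' 1
python3 look.py pics/w4.png
```

```text
time_s: 21.5
ee_pos: [0.5499, 0.0563, 0.109]
ee_rot: [-3.141, -0.003, 2.725]
wrist_force: [0.4, -1.1, -0.6]
opening: 0.0137
gripper_force: 30.0
time_s: 22.5
ee_pos: [0.4842, 0.244, 0.1092]
ee_rot: [-3.14, 0.001, 1.528]
wrist_force: [0.5, -0.8, -0.9]
opening: 0.0134
gripper_force: 30.0
time_s: 22.9
ee_pos: [0.4845, 0.2443, 0.0245]
ee_rot: [-3.141, 0.0, 1.529]
wrist_force: [-0.1, -0.4, 0.7]
opening: 0.0137
gripper_force: 30.0
time_s: 23.2
ee_pos: [0.4849, 0.2446, 0.0254]
ee_rot: [3.139, -0.001, 1.529]
wrist_force: [1.1, 0.1, 0.2]
opening: 0.0232
gripper_force: 0.0
time_s: 23.6
ee_pos: [0.4845, 0.2445, 0.111]
ee_rot: [3.14, -0.001, 1.529]
wrist_force: [0.6, -0.3, -0.8]
opening: 0.0228
gripper_force: 0.0
time_s: 24.3
ee_pos: [0.5376, 0.0962, 0.2784]
ee_rot: [-3.139, -0.0, 1.528]
wrist_force: [-0.1, 0.4, -0.4]
opening: 0.0767
gripper_force: 0.0
24.3 [0.5376 0.0962 0.2784] [-3.1390e+00 -3.0000e-04  1.5278e+00] 0.07669621539926533
mat
box
  quad x 0.5876 y 0.2283  w 0.118 h 0.120 a 2.5 [[0.645, 0.167], [0.525, 0.172], [0.53, 0.29], [0.65, 0.285]]
box
  quad x 0.4638 y 0.2337  w 0.118 h 0.121 a 2.4 [[0.522, 0.172], [0.401, 0.177], [0.406, 0.295], [0.527, 0.29]]
```

View pics/w4.png

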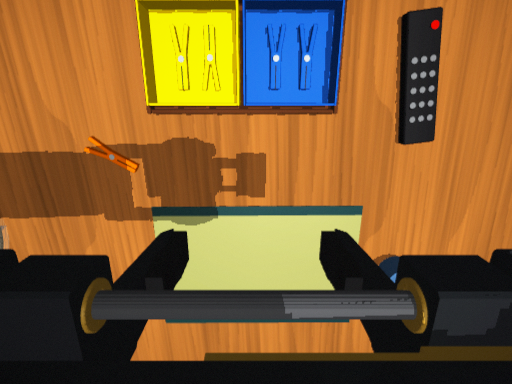

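Two pegs lie in each right-coloured box: yellow at (181,57) and (210,57), blue at (276,57) and (307,57). Now I go behind the tray with the fingers open along x and slide it −y by about 0.33 m.

```bash
python3 - <<'E'
from plan import plan
plan(.5376,.0962,.2784,1.5278,[(.531,.36,.14,1.5278),(.531,.36,.010,1.5278),(.532,.21,.01,1.5278),(.533,.06,.01,1.53),(.534,-.016,.01,1.53)])
E
```

```text
[0.658, -0.045, 0.346] turn rz 0 rows 3
[0.658, -0.045, 0.346] turn rz -0.0 rows 4
[0.0, 0.0, 0.65] turn rz -0.0 rows 4
[-0.749, 0.037, -0.0] turn rz -0.0 rows 5
[-0.749, 0.037, -0.0] turn rz -0.001 rows 5
[-0.379, 0.02, -0.0] turn rz -0.0 rows 3
```

```bash
python3 -m handwheel '[[[0.658,-0.045,0.346,0,0,0],[0.658,-0.045,0.346,0,0,0],[0.658,-0.045,0.346,0,0,0],[0.658,-0.045,0.346,0,0,0]]]' 1
python3 -m handwheel '[[[0.658,-0.045,0.346,0,0,0],[0.658,-0.045,0.346,0,0,0],[0.658,-0.045,0.346,0,0,0],[0.658,-0.045,0.346,0,0,0],[0.658,-0.045,0.346,0,0,0],[0.658,-0.045,0.346,0,0,0]]]'
python3 -m handwheel '[[[0,0,0.2,0,0,0],[0,0,0.4,0,0,0],[0,0,0.55,0,0,0],[0,0,0.65,0,0,0],[0,0,0.65,0,0,0],[0,0,0.65,0,0,0]]]'
python3 -m handwheel '[[[-0.05,0.003,0,0,0,0],[-0.1,0.006,0,0,0,0],[-0.15,0.008,0,0,0,0],[-0.2,0.01,0,0,0,0],[-0.25,0.013,0,0,0,0],[-0.3,0.015,0,0,0,0],[-0.35,0.018,0,0,0,0],[-0.4,0.02,0,0,0,0],[-0.45,0.023,0,0,0,0],[-0.5,0.025,0,0,0,0]]]'
```

```text
time_s: 24.75
ee_pos: [0.5313, 0.2327, 0.2057]
ee_rot: [-3.133, 0.001, 1.535]
wrist_force: [-0.9, 0.2, -0.1]
opening: 0.0879
gripper_force: 0.0
time_s: 25.35
ee_pos: [0.5314, 0.3589, 0.1422]
ee_rot: [3.141, 0.0, 1.528]
wrist_force: [-0.3, 0.3, 0.8]
opening: 0.0881
gripper_force: 0.0
time_s: 25.95
ee_pos: [0.5321, 0.3592, 0.0132]
ee_rot: [3.14, -0.001, 1.527]
wrist_force: [0.5, 0.5, 0.2]
opening: 0.0882
gripper_force: 0.0
time_s: 26.95
ee_pos: [0.5322, 0.2591, 0.012]
ee_rot: [3.141, -0.001, 1.528]
wrist_force: [0.1, 5.9, 4.2]
opening: 0.0882
gripper_force: 2.5
```

Contact looks good, with about 6 N of push. I carry on.

```bash
for i in 1 2; do python3 -m handwheel '[[[-0.06,0.003,0,0,0,0],[-0.12,0.006,0,0,0,0],[-0.18,0.009,0,0,0,0],[-0.24,0.012,0,0,0,0],[-0.3,0.015,0,0,0,0],[-0.36,0.018,0,0,0,0],[-0.42,0.021,0,0,0,0],[-0.48,0.024,0,0,0,0],[-0.54,0.027,0,0,0,0],[-0.6,0.03,0,0,0,0]]]'; done
python3 - <<'E'
from rig import r
from h import *
for n in ["scene","side"]:
    im=r.snapshot(n);c=r.camera_info(n)
    for z,l,h_ in ((.046,(100,140,60),(125,255,255)),(.046,(24,150,110),(33,255,255))): print("box");quad(top(im,c,z),l,h_,6000)
    if n=="scene": cv2.imwrite("pics/s5.png",cv2.resize(im[115:285,55:400,::-1],None,fx=2.3,fy=2.3))
E
```

```text
time_s: 27.95
ee_pos: [0.5328, 0.1388, 0.0119]
ee_rot: [3.142, -0.0, 1.529]
wrist_force: [-0.2, 4.4, 3.6]
opening: 0.088
gripper_force: 2.6
time_s: 28.95
ee_pos: [0.5333, 0.0187, 0.0118]
ee_rot: [-3.141, -0.0, 1.529]
wrist_force: [-0.4, 5.5, 3.7]
opening: 0.0884
gripper_force: 2.6
box
  quad x 0.5973 y -0.0661  w 0.125 h 0.139 a 2.4 [[0.664, -0.131], [0.525, -0.125], [0.531, -0.001], [0.669, -0.007]]
box
  quad x 0.4639 y -0.0598  w 0.123 h 0.126 a 2.0 [[0.525, -0.123], [0.399, -0.119], [0.403, 0.004], [0.529, -0.0]]
box
  quad x 0.5915 y -0.0699  w 0.121 h 0.121 a 1.8 [[0.65, -0.133], [0.529, -0.129], [0.533, -0.007], [0.654, -0.011]]
box
  quad x 0.4665 y -0.0706  w 0.142 h 0.122 a 2.0 [[0.525, -0.144], [0.403, -0.139], [0.408, 0.003], [0.53, -0.002]]
```

View pics/s5.png

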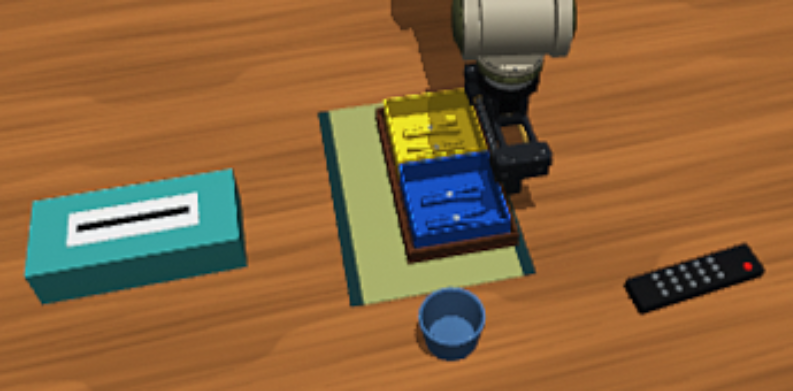

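The scene view shows the tray (about (450,175) in the crop) upright and mostly on the mat, with its pegs in place. It needs about 34 mm more to be centred; then I back off and rise.

```bash
python3 -m handwheel '[[[-0.04,0.002,0,0,0,0],[-0.08,0.004,0,0,0,0],[-0.11,0.005,0,0,0,0],[-0.135,0.006,0,0,0,0],[-0.155,0.007,0,0,0,0],[-0.17,0.008,0,0,0,0],[-0.17,0.008,0,0,0,0]]]'
python3 -m handwheel '[[[0.05,0,0,0,0,0],[0.15,0,0,0,0,0],[0.25,0,0,0,0,0],[0.25,0,-0.2,0,0,0],[0.25,0,-0.4,0,0,0],[0.25,0,-0.6,0,0,0],[0.5,0,-0.9,0,0,0],[0.5,0,-0.9,0,0,0],[0.5,0,-0.9,0,0,0],[0.5,0,-0.9,0,0,0]]]'
python3 look.py pics/w6.png; python3 - <<'E'
from rig import r
import cv2
im=r.snapshot("scene");cv2.imwrite("pics/s6.png",cv2.resize(im[115:285,55:400,::-1],None,fx=2.3,fy=2.3))
E
```

```text
time_s: 29.75
ee_pos: [0.5341, -0.0152, 0.0118]
ee_rot: [3.141, 0.0, 1.528]
wrist_force: [1.4, 0.0, 0.4]
opening: 0.0882
gripper_force: 0.0
time_s: 30.75
ee_pos: [0.5379, 0.0855, 0.1911]
ee_rot: [-3.141, 0.0, 1.53]
wrist_force: [-0.7, 0.2, -0.8]
opening: 0.088
gripper_force: 0.0
30.75 [0.5379 0.0855 0.1911] [-3.1413e+00  4.0000e-04  1.5295e+00] 0.08798663139697648
('orange', [0.3484, -0.166], 1.219, np.float64(0.084), [0.045, 0.019], [0.3518, -0.1567])
('orange', [0.3776, 0.0618], 1.675, np.float64(0.079), [0.043, 0.022], [0.3766, 0.0717])
('orange', [0.7067, -0.1736], 1.827, np.float64(0.063), [0.027, 0.009], [0.7042, -0.1639])
mat
box
  quad x 0.5891 y -0.1271  w 0.055 h 0.120 a 2.4 [[0.648, -0.157], [0.528, -0.152], [0.53, -0.097], [0.65, -0.102]]
box
  quad x 0.4642 y -0.1238  w 0.059 h 0.121 a 2.3 [[0.524, -0.156], [0.402, -0.151], [0.405, -0.092], [0.526, -0.097]]
```

View pics/s6.png

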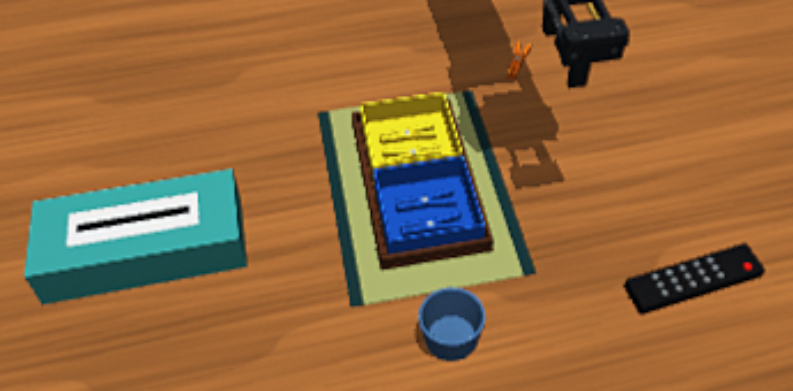

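The tray (about (425,180) in the crop) stands centred on the mat, with a margin on every side and two pegs in each box. The cup, remote, tissue box and orange peg haven't moved.

```bash
python3 -c "
from rig import r
print(r.close_job())"
```

```text
the job is handed in; nothing more can be done
None
```

I handed the job in at about 31 s: two blue and two yellow pegs lie in their own boxes, and the tray was slid, not lifted, to the middle of the mat. The tissue box, cup, remote and orange peg are untouched; no verdict came back.

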